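# Park the streak plate behind the slice stand

## Robot

A 7-joint arm with a two-finger parallel gripper is mounted at the origin on the work surface. World frame = base frame: x ahead of the robot, y to its left, z up, the work surface at z = 0. Lengths are in m, angles in rad, forces in N, time in s.
With the tool pointing down it reaches from about 0.4 to 0.925 m from the base axis. Payload 5.6 kg.
Tool frame: the origin (TCP) lies at the very end of the fingers, on their centre line; the grasp point (between the pads) lies 19 mm behind it; z points along the fingers, y is the line along which they close (so a half turn about z gives the same grasp; the last joint's range is limited). The gripper opens to 85 mm and grips with 20 to 120 N. Pads are 22 mm wide; open, the fingers measure 114 mm over their backs; the gripper's body (76 mm by 85 mm) begins 54 mm behind the grasp point. The pads swing forward as they close: fully open they stand 13 mm farther back than shut.
Start: joints at [1.238, 0.468, -0.012, 1.603, 0.006, 1.071, -0.056], TCP at [0.186, -0.623, 0.231] pointing down, gripper open.
Joint ranges: [-2.53, 2.53], [-0.31, 2.02], [-1.57, 1.55], [0.28, 2.44], [-1.29, 4.43], [0.15, 1.84], [-2.92, 2.92]. Speed limits (rad/s): [2.57, 2.57, 3.14, 3.14, 3.14, 3.14, 3.14].

## Interface

Orientations are given as a rotation vector (axis times angle).
In Python, from cell import env gives the robot as it stands. The module is installed in compiled form; this text tells all that it offers.
- The arm moves only by the shell command python3 -m creep 'ROWS' [FORCE]. ROWS is a JSON object of lists of equal length, an entry for each row: "xyz": the shift along the tool's x, y, z normalised to -1 to 1, where 1 is 25 mm, a list of three; "delta_rot": the turn, a rotation vector about the tool's x, y, z normalised to -1 to 1, where 1 is 6 degrees, a list of three; "fingers": the opening, from 0 (shut) to 1 (fully open). In form: {"xyz": [[tx, ty, tz], ...], "delta_rot": [[rx, ry, rz], ...], "fingers": [fingers, ...]}. A call has 1 to 5 rows; each row shifts and turns the commanded pose from where the row before left it, along the tool's axes as they then stand; what a row does not reach is not made up. A row lasts 1/12 s, in which the tool goes at most 41.7 mm and 7.16 degrees, less where a joint would pass 70% of its speed; a pose out of reach is approached as far as the arm can. A call with a number of a shift or a turn outside -1 to 1 is refused whole. A call with a gripper value outside its range is refused whole. The fingers move at their own pace and stop on an object; FORCE is the grip in N (left out, the last holds). Time passes only in rows, so rows that do not move let the fingers close. It gives the time, the measured TCP pose, the force, the opening and the grip force at its end, in the units of the state.
- env.read_state(): the state, without advancing time (a new reading comes with each control period).
- env.get_image(name): name is "side" or "top"; returns a dict with "color" (400x640x3 uint8, red, green, blue), "z_map" (400x640 float32, m along the optical axis (not along the pixel's ray), 0 where there is no reading), "camera_matrix" (3x3 intrinsics, pixels), "k1" (the pictures are not rectified: a ray, as slopes to the right and down, at radius r is drawn at 1 + k1 r^2 times it, then the intrinsics apply), "extrinsics" (4x4, takes a point from world to camera coordinates). Camera axes: x right, y up, looking along -z (the intrinsics and any distortion apply to the point x, -y, -z); pixel columns grow to the right and rows downward; lengths in m; the calibration is good to about 2 mm. A picture is of the moment at which its call begins.
- env.finish_job(): hands the job in; it is judged then, once.
The state is a dict: "time": time; "joint_pos": joint angles; "joint_vel": joint speeds; "joint_torque": joint torques, N m; "tool_pos": TCP position; "eef_rot": TCP orientation; "ft_force": force on the tool from outside, world axes, zero at the start; "ft_torque": the same for the moment, N m; "finger_gap": finger opening in m; "grip_force": force on a finger pad.
Only numpy, scipy, OpenCV 4.12 (cv2) and the standard library are available. Lean on these libraries where they do the work, as an engineer would, in place of code of your own. Each camera call takes 0.05 s, during which the arm holds its last target. There are 200 camera calls.

## Task

Clear the front of the mineral display: with the fingertips, gently push the square white ceramic streak plate along the cedar step and through the narrow gap between the two halves of the slotted beech stand, and leave it lying flat on the step, wholly behind the stand (every corner past the stand's rear face). Only push it, never pick it up or squeeze it, and do not disturb the stone slices in the stand or the other specimens and the hand lens.

Things in the scene. Friction and masses are not known exactly. Their poses are not given: they have to be found in the camera images.
- plate: White ceramic streak plate, the only square tile, 60 x 60 x 10 mm, 55 to 115 g, loose, lying flat on the step in front of the stand (robot's side). Origin at the centre of its underside; x and y parallel to its edges, z up. It stays where it is left; pushed near a corner it turns only about 0.07 rad per 10 mm of push. Do not load it with more than 25 N.
- stand: Beech stand in two halves, fixed to the step, 66 mm gap between. Origin: middle of the gap, at the step's top face. x runs through the gap from the robot's side to the rear, y along the stand (left), z up. Each half: x -20 to +20 mm, 26 mm high, |y| 33 to 163 mm; the ends at the gap are half-round, radius 20 mm, so the gap is narrowest at x = 0 and flares both ways. Slices stand in slots on top.
- step: Fixed lacquered cedar board 420 mm (x) by 900 mm (y), 30 mm thick, lying on the work surface: its top face is 30 mm above the work surface. Origin at the centre of its underside. The plate, stand and specimens are on its top.
- agate: Round green banded agate slice, 6 mm thick, about 54 mm wide, standing loose in the slot of the stand's left half (about 108 mm left of the gap's middle), its top about 67 mm above the step. Origin at the middle of its lower edge, z up.
- petrified_wood: Brown ringed slice of petrified wood, 6 mm thick, about 54 mm wide, standing loose in the slot of the stand's right half (about 108 mm right of the gap's middle), its top about 67 mm above the step. Origin at the middle of its lower edge, z up.
- selenite: Whitish selenite wand, 130 x 22 x 18 mm, long along its x axis, lying loose on the step in front of the stand, to the right of the plate. Origin at the centre of its underside.
- copper: Lumpy native copper chunk, about 45 x 40 x 36 mm, loose on the step in front of the stand, to the left of the plate. Origin at the centre of its underside.
- quartz: Quartz crystal cluster, about 60 x 60 x 55 mm, loose on the step behind the stand's left half. Origin at the centre of its underside.
- pyrite: Intergrown pyrite cubes, about 45 x 45 x 30 mm, loose on the step behind the stand's right half. Origin under the larger cube (30 mm).
- lens: Folding hand lens, black and grey, 70 x 34 x 9 mm, lying loose at the left front of the step. Origin under the lens ring's centre, the black case towards its -x.
- corner0 (a point): Lower corner of the streak plate at its own x = +30 mm, y = +30 mm.
- corner1 (a point): Lower corner of the streak plate at its own x = +30 mm, y = -30 mm.
- corner2 (a point): Lower corner of the streak plate at its own x = -30 mm, y = +30 mm.
- corner3 (a point): Lower corner of the streak plate at its own x = -30 mm, y = -30 mm.

How it is judged:
By the outcome, as a careful person would: the job done as asked, in the order asked, and still so for the second after the job is handed in, with the robot touching nothing.
It also fails if it takes over 61 s, if anything falls off the work surface, if the arm or the gripper's body presses on something with over 40 N, if the wrist force passes 120 N, or if a joint passes its speed limit or range.

## Working session

There is one attempt and no reset: what is moved stays moved. The work goes in short steps, Python scripts to look and compute and a shell command to move; the robot and the scene stay as the last step left them, time stands still between calls to the robot, and variables do not carry over. Pictures are saved under pics/ and viewed, at most 10 in all, crops included, and the job is handed in when it is done.

```bash
mkdir -p pics
python3 - <<'E'
from cell import env
import cv2,numpy as np
s=env.read_state();print({k:np.round(v,3) for k,v in s.items()})
for n in("top","side"):
    d=env.get_image(n);cv2.imwrite(f"pics/{n}0.png",d["color"][:,:,::-1]);np.savez(f"{n}0.npz",**d)
    print(n,d["camera_matrix"],d["k1"],np.round(d["extrinsics"],3))
E
```

```text
{'time': np.float64(0.0), 'joint_pos': array([ 1.238,  0.468, -0.012,  1.604,  0.006,  1.071, -0.056]), 'joint_vel': array([-0.001, -0.   , -0.001, -0.001, -0.001, -0.001, -0.001]), 'joint_torque': array([ 1.0000e-03, -5.3238e+01,  2.2000e-02, -2.5130e+01,  1.1000e-02,
        8.0000e-03, -0.0000e+00]), 'tool_pos': array([ 0.186, -0.622,  0.23 ]), 'eef_rot': array([-3.107e+00, -4.530e-01,  1.000e-03]), 'ft_force': array([ 0.279, -0.235, -0.708]), 'ft_torque': array([0.01 , 0.015, 0.017]), 'grip_force': np.float64(0.0), 'finger_gap': np.float64(0.085)}
top [[436.61753919   0.         325.09548286]
 [  0.         436.61753919 195.55101387]
 [  0.           0.           1.        ]] -0.10549564103628677 [[ 0.022 -1.    -0.021  0.055]
 [ 0.989  0.019  0.144 -0.613]
 [-0.144 -0.024  0.989 -1.042]
 [ 0.     0.     0.     1.   ]]
side [[417.20011472   0.         314.97788026]
 [  0.         417.20011472 196.16213108]
 [  0.           0.           1.        ]] 0.023418434474773365 [[ 0.811 -0.584  0.012 -0.447]
 [ 0.277  0.403  0.872 -0.244]
 [-0.514 -0.704  0.489 -0.546]
 [ 0.     0.     0.     1.   ]]
```

View pics/top0.png

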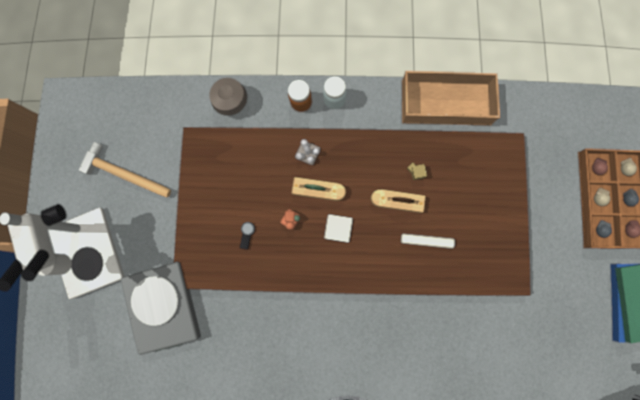

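View pics/side0.png

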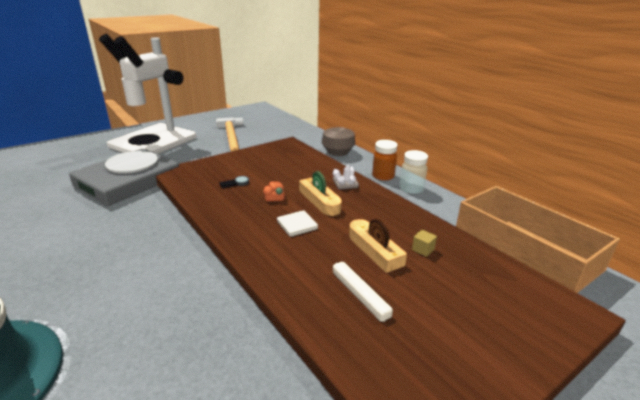

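```bash
cat > vis.py <<'E'
import cv2,numpy as np
from scipy.optimize import minimize
S=8
def proj(d,P):
    E=d["extrinsics"];C=P@E[:3,:3].T+E[:3,3]
    C=C*[1,-1,-1]
    return cv2.projectPoints(C,np.zeros(3),np.zeros(3),d["camera_matrix"],np.array([float(d["k1"]),0,0,0]))[0][:,0]
def xf(p,L): # p x,y,yaw ; L local pts
    c,s=np.cos(p[2]),np.sin(p[2]);return np.c_[p[0]+c*L[:,0]-s*L[:,1],p[1]+s*L[:,0]+c*L[:,1],L[:,2]]
def soft(d,parts,p,roi):
    x0,y0,x1,y1=roi;out=np.zeros(((y1-y0)*S,(x1-x0)*S),np.float32)
    for L in parts:
        q=(proj(d,xf(p,L))-[x0,y0]+.5)*S-.5
        h=cv2.convexHull(q.astype(np.float32))
        cv2.fillConvexPoly(out,np.round(h*16).astype(np.int32),1.,shift=4)
    return cv2.GaussianBlur(cv2.resize(out,(x1-x0,y1-y0),interpolation=cv2.INTER_AREA),(3,3),.6)
def prism(xy,z0,z1):
    xy=np.array(xy);return np.vstack([np.c_[xy,np.full(len(xy),z)] for z in(z0,z1)])
Z=.03
PL=[prism(np.array([[1,1],[1,-1],[-1,-1],[-1,1]])*.03,Z,Z+.01)]
a=np.linspace(np.pi/2,3*np.pi/2,25)
half=[[.02*np.sin(t+np.pi/2*0),0] for t in a]
half=np.array([[.02*np.sin(t),.053+.02*np.cos(t)] for t in a]+[[-.02,.163],[.02,.163]])
ST=[prism(half,Z,Z+.026),prism(half*[1,-1],Z,Z+.026)]
def fit(ds,masks,rois,parts,p0):
    W=np.array([1,1,5.])
    def cost(v):
        p=np.array(v)/W
        return sum(((soft(d,parts,p,r)-m[r[1]:r[3],r[0]:r[2]])**2).sum() for d,m,r in zip(ds,masks,rois))
    best=None;v=np.array(p0)*W
    for st in(.02,.006,.002):
        sx=np.vstack([v,v+np.diag([st,st,st*2*5])])
        r=minimize(cost,v,method="Nelder-Mead",options=dict(initial_simplex=sx,xatol=5e-5,fatol=.01));v=r.x
    return v/W,r.fun
def unproj(d,u,z):
    n=cv2.undistortPoints(np.float64([[u]]),d["camera_matrix"],np.array([float(d["k1"]),0,0,0]))[0,0]
    E=d["extrinsics"];R=E[:3,:3];c=-R.T@E[:3,3];r=R.T@np.array([n[0],-n[1],-1]);return c+r*(z-c[2])/r[2]
def local(st,p):
    c,s=np.cos(st[2]),np.sin(st[2]);dx,dy=p[0]-st[0],p[1]-st[1];return np.array([c*dx+s*dy,-s*dx+c*dy])
E
python3 - <<'E'
from vis import *
D={n:dict(np.load(n+"0.npz")) for n in("top","side")}
t=D["top"]
p0=unproj(t,(339,228),.04);a=unproj(t,(319,188),.056);b=unproj(t,(399,200),.056)
print("plate",p0,"halves",a,b,np.linalg.norm(a-b))
for nm,u,z in[("lens",(248,230),.035),("copper",(291,219),.05),("selL",(402,240),.045),("selR",(454,243),.045),("quartz",(307,152),.06),("pyr",(418,171),.05),("stepNL",(176,289),.03),("stepFR",(522,133),.03)]:print(nm,unproj(t,u,z).round(3))
m=(a+b)/2;yaw=np.arctan2(*(a-b)[[1,0]])-np.pi/2
R={"top":{"p":(318,208,362,250),"s":(284,172,436,218)},"side":{"p":(268,204,324,242),"s":(292,170,412,276)}}
H={}
for n,d in D.items():
    h=cv2.cvtColor(d["color"],cv2.COLOR_RGB2HSV).astype(int);c=d["color"].astype(int)
    # soft coverage by colour between bg and fg
    H[n]=dict(p=((c[...,2]>115)).astype(np.float32),s=((c[...,0]>135)&(c[...,0]-c[...,2]>30)).astype(np.float32))
    x0,y0,x1,y1=R[n]["s"];k=np.zeros_like(H[n]["s"])
    nn,lab,stt,_=cv2.connectedComponentsWithStats(H[n]["s"][y0:y1,x0:x1].astype(np.uint8))
    for i in np.argsort(-stt[1:,4])[:2]+1:
        pts=cv2.findNonZero((lab==i).astype(np.uint8));cv2.fillConvexPoly(k[y0:y1,x0:x1],cv2.convexHull(pts),1.)if 0 else None
        kk=np.zeros((y1-y0,x1-x0),np.float32);cv2.fillConvexPoly(kk,cv2.convexHull(pts),1.);k[y0:y1,x0:x1]+=kk
        print(n,stt[i])
    H[n]["s"]=k
for ns in(["top"],["side"],["top","side"]):
    fp,cp=fit([D[n] for n in ns],[H[n]["p"] for n in ns],[R[n]["p"] for n in ns],PL,[p0[0],p0[1],yaw])
    fs,cs=fit([D[n] for n in ns],[H[n]["s"] for n in ns],[R[n]["s"] for n in ns],ST,[m[0],m[1],yaw])
    print(ns,"plate",fp.round(4),round(cp,1),"stand",fs.round(4),round(cs,1),"plate in stand",local(fs,fp).round(4),round(fp[2]-fs[2],4))
E
```

```text
plate [0.53194405 0.03144203 0.04      ] halves [0.6287116  0.08274587 0.056     ] [ 0.60250468 -0.11482453  0.056     ] 0.19930094501293308
lens [0.522 0.259 0.035]
copper [0.551 0.15  0.05 ]
selL [ 0.505 -0.124  0.045]
selR [ 0.5   -0.253  0.045]
quartz [0.719 0.115 0.06 ]
pyr [ 0.677 -0.164  0.05 ]
stepNL [0.37  0.437 0.03 ]
stepFR [ 0.789 -0.444  0.03 ]
top [ 87  17  55  23 816]
top [  8   5  54  23 807]
side [  57   48   58   54 1430]
side [  7   7  43  39 860]
['top'] plate [ 0.5325  0.034  -0.1349] 24.7 stand [ 0.617  -0.0142 -0.1241] 72.9 plate in stand [-0.0898  0.0374] -0.0107
['side'] plate [ 0.5326  0.0364 -0.1442] 16.9 stand [ 0.6149 -0.012  -0.1198] 136.6 plate in stand [-0.0875  0.0382] -0.0244
['top', 'side'] plate [ 0.5323  0.035  -0.1393] 52.2 stand [ 0.6162 -0.0128 -0.1242] 254.3 plate in stand [-0.0892  0.0371] -0.0151
```

The top view shows the plate at (339,228), the stand halves at (319,188) and (399,200), the copper at (291,219), and the selenite between (402,240) and (454,243). The side view agrees. In the stand frame the plate is at about (-89, +37.5) mm and nearly aligned, so I'll push it sideways to the right first, then forward through the gap.

```bash
python3 -m creep '{"xyz":[[0,0,0],[0,0,0],[0,0,0],[0,0,0]],"delta_rot":[[0,0,0.98],[0,0,0.98],[0,0,0.98],[0,0,0.98]],"fingers":[0,0,0,0]}' 20
python3 -m creep '{"xyz":[[0.35,-1,0],[0.35,-1,0],[0.35,-1,0],[0.35,-1,0],[0.35,-1,0]],"delta_rot":[[0,0,0],[0,0,0],[0,0,0],[0,0,0],[0,0,0]],"fingers":[0,0,0,0,0]}'
python3 -m creep '{"xyz":[[0.35,-1,0],[0.35,-1,0],[0.35,-1,0],[0.35,-1,0],[0.35,-1,0]],"delta_rot":[[0,0,0],[0,0,0],[0,0,0],[0,0,0],[0,0,0]],"fingers":[0,0,0,0,0]}'
python3 -m creep '{"xyz":[[0.35,-1,0],[0.35,-1,0],[0.35,-1,0],[0.35,-1,0],[0.35,-1,0]],"delta_rot":[[0,0,0],[0,0,0],[0,0,0],[0,0,0],[0,0,0]],"fingers":[0,0,0,0,0]}'
```

```text
time: 0.43
tool_pos: [0.1855, -0.6226, 0.2307]
eef_rot: [-3.134, 0.198, 0.001]
ft_force: [-0.5, 0.1, 0.1]
finger_gap: 0.0385
grip_force: 0.0
time: 0.85
tool_pos: [0.2444, -0.5026, 0.2308]
eef_rot: [-3.135, 0.19, 0.001]
ft_force: [0.7, -0.4, -0.0]
finger_gap: -0.0001
grip_force: 0.0
time: 1.27
tool_pos: [0.3029, -0.3839, 0.231]
eef_rot: [-3.136, 0.19, 0.001]
ft_force: [0.5, -0.5, -0.5]
finger_gap: -0.0001
grip_force: 0.0
time: 1.68
tool_pos: [0.3613, -0.2651, 0.2311]
eef_rot: [-3.136, 0.19, 0.001]
ft_force: [0.3, 0.3, 0.4]
finger_gap: 0.0002
grip_force: 0.0
```

```bash
python3 -m creep '{"xyz":[[0.35,-1,0],[0.35,-1,0],[0.35,-1,0],[0.35,-1,0],[0.35,-1,0]],"delta_rot":[[0,0,0],[0,0,0],[0,0,0],[0,0,0],[0,0,0]],"fingers":[0,0,0,0,0]}'
python3 -m creep '{"xyz":[[0.35,-1,0],[0.35,-1,0],[0.35,-1,0],[0.35,-1,0],[0.35,-1,0]],"delta_rot":[[0,0,0],[0,0,0],[0,0,0],[0,0,0],[0,0,0]],"fingers":[0,0,0,0,0]}'
python3 -m creep '{"xyz":[[0.35,-1,0],[0.35,-1,0],[0.35,-1,0],[0.35,-1,0],[0.35,-1,0]],"delta_rot":[[0,0,0],[0,0,0],[0,0,0],[0,0,0],[0,0,0]],"fingers":[0,0,0,0,0]}'
python3 -m creep '{"xyz":[[0.05,-0.2,0.9],[0,0,0.9],[0,0,0.9],[0,0,0.9],[0,0,0]],"delta_rot":[[0,0,0],[0,0,0],[0,0,0],[0,0,0],[0,0,0]],"fingers":[0,0,0,0,0]}'
python3 - <<'E'
from vis import *
from cell import env
s=env.read_state();print(s["tool_pos"],local([.616,-.013,-.122],s["tool_pos"]))
E
```

```text
time: 2.1
tool_pos: [0.4198, -0.1464, 0.2311]
eef_rot: [3.136, -0.19, -0.001]
ft_force: [0.4, -0.3, -0.2]
finger_gap: -0.0
grip_force: 0.0
time: 2.52
tool_pos: [0.4783, -0.0277, 0.2311]
eef_rot: [3.136, -0.19, -0.001]
ft_force: [0.3, -0.9, 0.4]
finger_gap: -0.0001
grip_force: 0.0
time: 2.93
tool_pos: [0.5368, 0.0911, 0.2309]
eef_rot: [3.136, -0.19, -0.001]
ft_force: [0.1, -0.6, -1.4]
finger_gap: 0.0001
grip_force: 0.0
time: 3.35
tool_pos: [0.5352, 0.094, 0.1369]
eef_rot: [3.134, -0.189, -0.013]
ft_force: [-0.5, -0.1, -0.4]
finger_gap: -0.0001
grip_force: 0.0
[0.5352488  0.09401301 0.13685914] [-0.09317422  0.09639038]
```

```bash
python3 -m creep '{"xyz":[[0.14,0,0.9],[0,0,0.9],[0,0,0.9],[0,0,0.9],[0,0,0]],"delta_rot":[[0,0,0],[0,0,0],[0,0,0],[0,0,0],[0,0,0]],"fingers":[0,0,0,0,0]}'
python3 -m creep '{"xyz":[[0,0,0.2],[0,0,0.1],[0,0,0],[0,0,0]],"delta_rot":[[0,0,0],[0,0,0],[0,0,0],[0,0,0]],"fingers":[0,0,0,0]}'
python3 - <<'E'
from vis import *
from cell import env
s=env.read_state();print(s["tool_pos"],local([.616,-.013,-.122],s["tool_pos"]))
d=env.get_image("side");cv2.imwrite("pics/s1.png",cv2.resize(d["color"][130:290,220:440,::-1],None,fx=3,fy=3))
E
```

```text
time: 3.77
tool_pos: [0.5396, 0.0936, 0.0485]
eef_rot: [3.134, -0.19, -0.01]
ft_force: [-1.6, -1.1, -0.2]
finger_gap: -0.0
grip_force: 0.0
time: 4.1
tool_pos: [0.5428, 0.0945, 0.045]
eef_rot: [-3.136, 0.19, -0.003]
ft_force: [0.0, -0.2, -0.4]
finger_gap: -0.0002
grip_force: 0.0
[0.54282104 0.09450446 0.04502147] [-0.08571807  0.0977997 ]
```

View pics/s1.png

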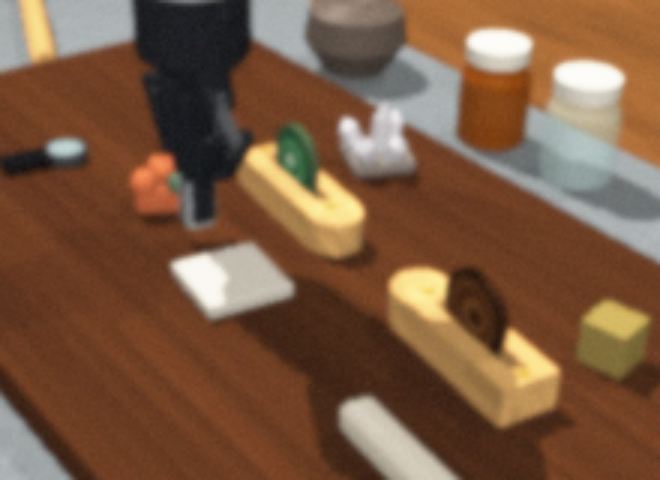

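The side crop shows the shut fingertips at (200,215), just left of the plate at (230,280), and clear of the copper at (155,185). Next I lower to plate height and push right.

```bash
python3 -m creep '{"xyz":[[-0.1,0,0.16],[0,0,0.16],[0,0,0.08],[0,0,0],[0,0,0]],"delta_rot":[[0,0,0],[0,0,0],[0,0,0],[0,0,0],[0,0,0]],"fingers":[0,0,0,0,0]}'
python3 -m creep '{"xyz":[[0,0.16,0],[0,0.16,0],[0,0.16,0],[0,0.12,0],[0,0.12,0]],"delta_rot":[[0,0,0],[0,0,0],[0,0,0],[0,0,0],[0,0,0]],"fingers":[0,0,0,0,0]}'
python3 -m creep '{"xyz":[[0,0.12,0],[0,0.12,0],[0,0.12,0],[0,0.12,0],[0,0.12,0]],"delta_rot":[[0,0,0],[0,0,0],[0,0,0],[0,0,0],[0,0,0]],"fingers":[0,0,0,0,0]}'
python3 -m creep '{"xyz":[[0,0.12,0],[0,0.12,0],[0,0.12,0],[0,0,0],[0,0,0]],"delta_rot":[[0,0,0],[0,0,0],[0,0,0],[0,0,0],[0,0,0]],"fingers":[0,0,0,0,0]}'
cat > look.py <<'E'
import sys
from vis import *
from cell import env
ST0=np.array([.616,-.013,-.122])
s=env.read_state();print("tcp",s["tool_pos"].round(4),"in stand",local(ST0,s["tool_pos"]).round(4),"F",s["ft_force"].round(1),"t",s["time"])
for n in sys.argv[4:] or ["side"]:
    d=env.get_image(n)
    g=[float(v) for v in sys.argv[2:4]]
    c,w=np.cos(ST0[2]),np.sin(ST0[2]);p0=[ST0[0]+c*g[0]-w*g[1],ST0[1]+w*g[0]+c*g[1],ST0[2]]
    u=proj(d,xf(p0,PL[0]));r=[*(u.min(0)-8).astype(int),*(u.max(0)+9).astype(int)]
    c=d["color"].astype(int);m=((c[...,2]>95)&(c.max(2)-c.min(2)<45)).astype(np.float32)
    f,k=fit([d],[m],[r],PL,p0);st={"top":[.617,-.0142,-.1241],"side":[.6149,-.0120,-.1198]}[n]
    print(n,"plate",f.round(4),"cost",round(k,1),"in stand",local(st,f).round(4),round(f[2]-st[2],4))
    cv2.imwrite(f"pics/{sys.argv[1]}_{n}.png",cv2.resize(d["color"][130:290,220:440,::-1],None,fx=3,fy=3))
E
python3 look.py a -.089 .007 side top
```

```text
time: 4.57
tool_pos: [0.5393, 0.0947, 0.0335]
eef_rot: [3.136, -0.19, -0.001]
ft_force: [0.1, 0.0, -0.1]
finger_gap: -0.0
grip_force: 0.0
time: 4.98
tool_pos: [0.5373, 0.0761, 0.0338]
eef_rot: [3.136, -0.19, 0.0]
ft_force: [0.1, -0.5, -0.8]
finger_gap: -0.0002
grip_force: 0.0
time: 5.4
tool_pos: [0.5355, 0.0618, 0.0338]
eef_rot: [-3.136, 0.189, -0.0]
ft_force: [1.2, 0.2, -0.5]
finger_gap: 0.0002
grip_force: 0.3
time: 5.82
tool_pos: [0.5344, 0.0526, 0.0337]
eef_rot: [3.136, -0.19, -0.0]
ft_force: [-0.1, 0.2, 0.2]
finger_gap: -0.0002
grip_force: 0.0
tcp [0.5344 0.0526 0.0337] in stand [-0.089   0.0552] F [-0.1  0.2  0.2] t 5.8167
side plate [ 0.53    0.0168 -0.1346] cost 56.7 in stand [-0.0877  0.0184] -0.0148
top plate [ 0.6374 -0.0486 -0.2642] cost 54.0 in stand [ 0.0245 -0.0316] -0.1401
```

View pics/a_side.png

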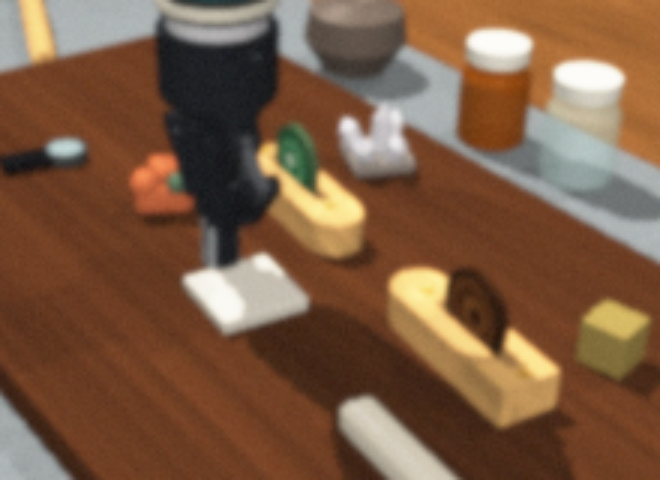

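The side crop shows the fingertip against the plate's left edge, with the plate centred at (245,293) and about 18 mm left of the gap axis. The fingertip is narrower than its backs. I'll push another 18 mm, then back off, rise and move in front.

```bash
python3 -m creep '{"xyz":[[0,0.12,0],[0,0.12,0],[0,0.12,0],[0,0.12,0],[0,0.12,0]],"delta_rot":[[0,0,0],[0,0,0],[0,0,0],[0,0,0],[0,0,0]],"fingers":[0,0,0,0,0]}'
python3 -m creep '{"xyz":[[0,0.1,0],[0,0,0],[0,-0.3,0],[0,-0.3,0],[0,0,-0.5]],"delta_rot":[[0,0,0],[0,0,0],[0,0,0],[0,0,0],[0,0,0]],"fingers":[0,0,0,0,0]}'
python3 -m creep '{"xyz":[[0,0,-0.9],[0,0,-0.9],[0,0,-0.6],[-0.5,0.5,0],[-0.5,0.5,0]],"delta_rot":[[0,0,0],[0,0,0],[0,0,0],[0,0,0],[0,0,0]],"fingers":[0,0,0.2,0.2,0.2]}'
python3 -m creep '{"xyz":[[-0.5,0.5,0],[-0.5,0.5,0],[-0.7,0.25,0],[-0.7,0,0],[0,0,0]],"delta_rot":[[0,0,0],[0,0,0],[0,0,0],[0,0,0],[0,0,0]],"fingers":[0.2,0.2,0.2,0.2,0.2]}'
python3 look.py b -.089 0 side top
```

```text
time: 6.33
tool_pos: [0.5326, 0.0377, 0.0338]
eef_rot: [3.136, -0.19, 0.0]
ft_force: [0.5, 1.2, 0.0]
finger_gap: 0.0001
grip_force: 0.3
time: 6.75
tool_pos: [0.5327, 0.0529, 0.045]
eef_rot: [-3.135, 0.185, 0.006]
ft_force: [0.3, -0.1, 0.0]
finger_gap: -0.0002
grip_force: 0.0
time: 7.17
tool_pos: [0.5075, 0.0299, 0.1084]
eef_rot: [-3.135, 0.186, -0.006]
ft_force: [-0.5, -1.1, 0.1]
finger_gap: 0.0168
grip_force: 0.0
time: 7.58
tool_pos: [0.4396, 0.005, 0.1067]
eef_rot: [3.135, -0.188, -0.004]
ft_force: [-1.2, -0.1, 0.1]
finger_gap: 0.017
grip_force: 0.0
tcp [0.4396 0.005  0.1067] in stand [-0.1773 -0.0036] F [-1.2 -0.1  0.1] t 7.5833
side plate [ 5.279e-01 -5.000e-04 -1.242e-01] cost 16.5 in stand [-0.0877  0.001 ] -0.0044
top plate [ 0.5298 -0.0017 -0.1005] cost 50.4 in stand [-0.088   0.0016] 0.0236
```

```bash
cd pics; python3 -c "
import cv2,numpy as np
cv2.imwrite('b.png',cv2.resize(np.vstack([cv2.imread('b_side.png')[60:440,:],cv2.imread('b_top.png')[60:440]]),None,fx=.75,fy=.75))"
```

```text
(no output)
```

View pics/b.png

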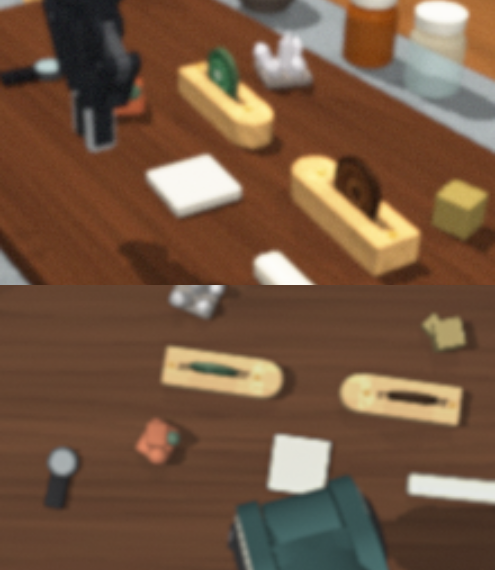

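The side and top views show the plate square to the gap and about 1 mm left of its axis. The fingers are in front, partly open. Now I lower and push forward with both tips.

```bash
python3 -m creep '{"xyz":[[0,-0.1,0.8],[0,-0.1,0.8],[0,0,0.8],[0,0,0.5],[0,0,0]],"delta_rot":[[0,0,0],[0,0,0],[0,0,0],[0,0,0],[0,0,0]],"fingers":[0.2,0.2,0.2,0.2,0.2]}'
python3 -m creep '{"xyz":[[0.3,0,0],[0.3,0,0],[0.3,0,0],[0.3,0,0],[0,0,0]],"delta_rot":[[0,0,0],[0,0,0],[0,0,0],[0,0,0],[0,0,0]],"fingers":[0.2,0.2,0.2,0.2,0.2]}'
python3 look.py c -.088 .001 side
```

```text
time: 8.1
tool_pos: [0.4433, 0.0104, 0.032]
eef_rot: [-3.136, 0.188, 0.005]
ft_force: [-0.8, 0.3, 0.3]
finger_gap: 0.0174
grip_force: 0.0
time: 8.52
tool_pos: [0.4764, 0.006, 0.0347]
eef_rot: [-3.135, 0.191, -0.006]
ft_force: [0.5, 0.3, -0.4]
finger_gap: 0.0174
grip_force: 0.0
tcp [0.4764 0.006  0.0347] in stand [-0.1409  0.0018] F [ 0.5  0.3 -0.4] t 8.5167
side plate [ 0.5282 -0.0011 -0.1458] cost 95.9 in stand [-0.0874  0.0004] -0.026
```

```bash
python3 -m creep '{"xyz":[[0.16,0.04,0],[0.12,0,0],[0.12,0,0],[0.12,0,0],[0.12,0,0]],"delta_rot":[[0,0,0],[0,0,0],[0,0,0],[0,0,0],[0,0,0]],"fingers":[0.2,0.2,0.2,0.2,0.2]}'
python3 -m creep '{"xyz":[[0.12,0,0],[0.12,0,0],[0.12,0,0],[0.12,0,0],[0.12,0,0]],"delta_rot":[[0,0,0],[0,0,0],[0,0,0],[0,0,0],[0,0,0]],"fingers":[0.2,0.2,0.2,0.2,0.2]}'
python3 -m creep '{"xyz":[[0.12,0,0],[0.12,0,0],[0.12,0,0],[0.1,0,0],[0,0,0]],"delta_rot":[[0,0,0],[0,0,0],[0,0,0],[0,0,0],[0,0,0]],"fingers":[0.2,0.2,0.2,0.2,0.2]}'
python3 look.py d -.055 .001 side top
cd pics; python3 -c "
import cv2,numpy as np
cv2.imwrite('d.png',cv2.resize(np.vstack([cv2.imread('d_side.png')[60:440,:],cv2.imread('d_top.png')[60:440]]),None,fx=.75,fy=.75))"
```

```text
time: 8.98
tool_pos: [0.489, 0.0033, 0.0337]
eef_rot: [3.136, -0.19, -0.001]
ft_force: [-0.6, 0.2, 1.1]
finger_gap: 0.0172
grip_force: 0.5
time: 9.4
tool_pos: [0.5044, 0.0015, 0.0337]
eef_rot: [3.136, -0.19, 0.0]
ft_force: [-0.3, 0.3, 0.6]
finger_gap: 0.0167
grip_force: 0.2
time: 9.82
tool_pos: [0.5161, 0.0001, 0.0338]
eef_rot: [-3.136, 0.19, -0.001]
ft_force: [0.7, -0.0, 1.0]
finger_gap: 0.017
grip_force: 0.0
tcp [5.161e-01 1.000e-04 3.380e-02] in stand [-0.1007  0.0008] F [ 0.7 -0.   1. ] t 9.8167
side plate [ 0.558  -0.0054 -0.1072] cost 162.9 in stand [-0.0573 -0.0002] 0.0126
top plate [ 0.5046  0.0457 -0.0908] cost 138.0 in stand [-0.1189  0.0455] 0.0333
```

View pics/d.png

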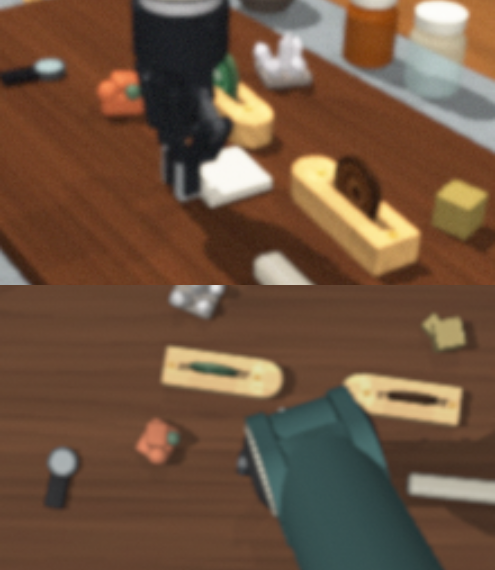

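The side view shows the tips at (185,185) against the plate, which is entering the flare. The arm hides the plate from the top camera, so I'll back off and check alignment before the narrows.

```bash
python3 -m creep '{"xyz":[[-0.4,0,0],[-0.8,0,-0.5],[-0.8,0,-1],[-0.8,0,-1],[-0.4,0,-0.5]],"delta_rot":[[0,0,0],[0,0,0],[0,0,0],[0,0,0],[0,0,0]],"fingers":[0.2,0.2,0.2,0.2,0.2]}'
python3 -m creep '{"xyz":[[0,0,0]],"delta_rot":[[0,0,0]],"fingers":[0.2]}'
python3 look.py e -.057 .001 side top
```

```text
time: 10.33
tool_pos: [0.4333, 0.0102, 0.1102]
eef_rot: [3.135, -0.188, -0.001]
ft_force: [0.7, 0.1, 0.3]
finger_gap: 0.0174
grip_force: 0.0
time: 10.42
tool_pos: [0.4344, 0.01, 0.1108]
eef_rot: [3.135, -0.188, 0.004]
ft_force: [2.0, -0.3, -0.2]
finger_gap: 0.0171
grip_force: 0.0
tcp [0.4344 0.01   0.1108] in stand [-0.183   0.0007] F [ 2.  -0.3 -0.2] t 10.4167
side plate [ 0.5578 -0.0042 -0.1225] cost 16.3 in stand [-0.0577  0.0009] -0.0027
top plate [ 0.5589 -0.0058 -0.1124] cost 49.2 in stand [-0.0587  0.0012] 0.0117
```

```bash
python3 -m creep '{"xyz":[[0,0,0.8],[0,0,0.8],[0,0,0.8],[0,0,0.66],[0,0,0]],"delta_rot":[[0,0,0],[0,0,0],[0,0,0],[0,0,0],[0,0,0]],"fingers":[0.2,0.2,0.2,0.2,0.2]}'
python3 -m creep '{"xyz":[[0.7,0,0],[0.8,0,0],[0.8,0,0],[0.6,0,0],[0,0,0]],"delta_rot":[[0,0,0],[0,0,0],[0,0,0],[0,0,0],[0,0,0]],"fingers":[0.2,0.2,0.2,0.2,0.2]}'
python3 -m creep '{"xyz":[[0.12,0,0],[0.12,0,0],[0.12,0,0],[0.12,0,0],[0.12,0,0]],"delta_rot":[[0,0,0],[0,0,0],[0,0,0],[0,0,0],[0,0,0]],"fingers":[0.2,0.2,0.2,0.2,0.2]}'
python3 -m creep '{"xyz":[[0.12,0,0],[0.12,0,0],[0.12,0,0],[0.12,0,0],[0.12,0,0]],"delta_rot":[[0,0,0],[0,0,0],[0,0,0],[0,0,0],[0,0,0]],"fingers":[0.2,0.2,0.2,0.2,0.2]}'
python3 look.py f -.027 .001 side
```

```text
time: 10.93
tool_pos: [0.4356, 0.0099, 0.0307]
eef_rot: [3.135, -0.189, -0.005]
ft_force: [-0.6, 0.6, -0.3]
finger_gap: 0.0172
grip_force: 0.0
time: 11.35
tool_pos: [0.5112, 0.0006, 0.0312]
eef_rot: [-3.135, 0.192, -0.003]
ft_force: [-0.3, -0.7, -0.2]
finger_gap: 0.0172
grip_force: 0.0
time: 11.77
tool_pos: [0.5225, -0.0007, 0.0321]
eef_rot: [3.136, -0.189, -0.001]
ft_force: [-0.3, -0.4, -0.6]
finger_gap: 0.0171
grip_force: 0.1
time: 12.18
tool_pos: [0.5379, -0.0026, 0.0323]
eef_rot: [3.136, -0.19, -0.0]
ft_force: [-1.8, -0.9, 0.5]
finger_gap: 0.0173
grip_force: 0.5
tcp [ 0.5379 -0.0026  0.0323] in stand [-0.0788  0.0008] F [-1.8 -0.9  0.5] t 12.1833
side plate [ 0.5788 -0.0079 -0.1012] cost 169.2 in stand [-0.0364 -0.0002] 0.0186
```

```bash
python3 -m creep '{"xyz":[[0.12,0,-0.05],[0.12,0,0],[0.12,0,0],[0.12,0,0],[0.12,0,0]],"delta_rot":[[0,0,0],[0,0,0],[0,0,0],[0,0,0],[0,0,0]],"fingers":[0.2,0.2,0.2,0.2,0.2]}'
python3 -m creep '{"xyz":[[0.12,0,0],[0.12,0,0],[0.12,0,0],[0.12,0,0],[0.12,0,0]],"delta_rot":[[0,0,0],[0,0,0],[0,0,0],[0,0,0],[0,0,0]],"fingers":[0.2,0.2,0.2,0.2,0.2]}'
python3 look.py g -.005 .001 side
```

```text
time: 12.65
tool_pos: [0.5529, -0.0044, 0.0335]
eef_rot: [3.136, -0.19, -0.0]
ft_force: [-0.9, 0.7, 0.6]
finger_gap: 0.0171
grip_force: 0.5
time: 13.07
tool_pos: [0.5678, -0.0062, 0.0335]
eef_rot: [3.136, -0.19, -0.0]
ft_force: [-1.1, 0.5, 1.1]
finger_gap: 0.0173
grip_force: 0.5
tcp [ 0.5678 -0.0062  0.0335] in stand [-0.0486  0.0009] F [-1.1  0.5  1.1] t 13.0667
side plate [ 0.6094 -0.0104 -0.087 ] cost 253.9 in stand [-0.0056  0.0009] 0.0328
```

View pics/g_side.png

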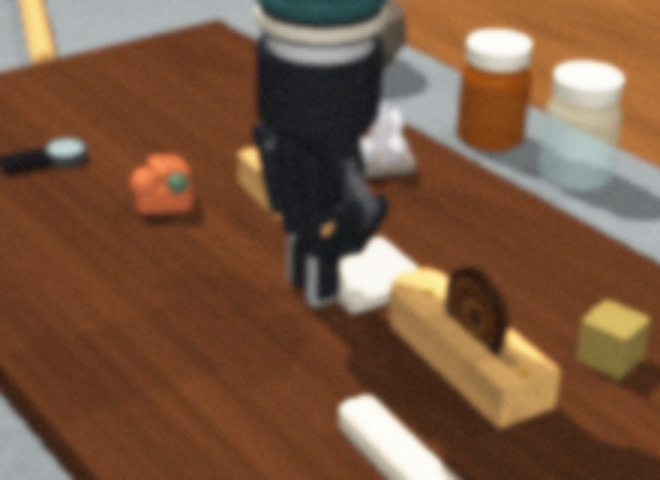

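The side crop shows the plate in the gap at (375,270), with forces around 1 N and the stones undisturbed. I'll keep pushing.

```bash
python3 -m creep '{"xyz":[[0.12,0,0],[0.12,0,0],[0.12,0,0],[0.12,0,0],[0.12,0,0]],"delta_rot":[[0,0,0],[0,0,0],[0,0,0],[0,0,0],[0,0,0]],"fingers":[0.2,0.2,0.2,0.2,0.2]}'
python3 -m creep '{"xyz":[[0.12,0,0],[0.12,0,0],[0.12,0,0],[0.12,0,0],[0.12,0,0]],"delta_rot":[[0,0,0],[0,0,0],[0,0,0],[0,0,0],[0,0,0]],"fingers":[0.2,0.2,0.2,0.2,0.2]}'
python3 -m creep '{"xyz":[[0.12,0,0],[0.12,0,0],[0.12,0,0],[0.12,0,0],[0.12,0,0]],"delta_rot":[[0,0,0],[0,0,0],[0,0,0],[0,0,0],[0,0,0]],"fingers":[0.2,0.2,0.2,0.2,0.2]}'
python3 look.py h .04 .001 side
```

```text
time: 13.53
tool_pos: [0.5828, -0.0081, 0.0335]
eef_rot: [3.136, -0.19, 0.0]
ft_force: [-1.2, -0.6, -0.1]
finger_gap: 0.0171
grip_force: 0.2
time: 13.95
tool_pos: [0.5976, -0.0099, 0.0335]
eef_rot: [3.136, -0.19, -0.0]
ft_force: [-0.8, 0.6, 0.8]
finger_gap: 0.0168
grip_force: 0.2
time: 14.37
tool_pos: [0.6125, -0.0116, 0.0335]
eef_rot: [3.136, -0.19, -0.0]
ft_force: [-0.5, -0.2, -0.8]
finger_gap: 0.0174
grip_force: 0.2
tcp [ 0.6125 -0.0116  0.0335] in stand [-0.0037  0.0009] F [-0.5 -0.2 -0.8] t 14.3667
side plate [ 0.6583 -0.0129 -0.106 ] cost 265.3 in stand [0.0432 0.0043] 0.0138
```

```bash
python3 -m creep '{"xyz":[[0.12,0,0],[0.12,0,0],[0.12,0,0],[0.12,0,0],[0.12,0,0]],"delta_rot":[[0,0,0],[0,0,0],[0,0,0],[0,0,0],[0,0,0]],"fingers":[0.2,0.2,0.2,0.2,0.2]}'
python3 -m creep '{"xyz":[[0.12,0,0],[0.12,0,0],[0.06,0,0],[0,0,0],[-0.3,0,0]],"delta_rot":[[0,0,0],[0,0,0],[0,0,0],[0,0,0],[0,0,0]],"fingers":[0.2,0.2,0.2,0.2,0.2]}'
python3 -m creep '{"xyz":[[-0.5,0,0],[-0.6,0,0],[-0.6,0,0],[-0.6,0,0],[-0.6,0,0]],"delta_rot":[[0,0,0],[0,0,0],[0,0,0],[0,0,0],[0,0,0]],"fingers":[0.2,0.2,0.2,0.2,0.2]}'
python3 -m creep '{"xyz":[[-0.6,0,0],[-0.8,0,-0.4],[-0.8,0,-1],[-0.8,0,-1],[-0.4,0,-1]],"delta_rot":[[0,0,0],[0,0,0],[0,0,0],[0,0,0],[0,0,0]],"fingers":[0.2,0.2,0.2,0.2,0.2]}'
python3 -m creep '{"xyz":[[0,0,0],[0,0,0],[0,0,0]],"delta_rot":[[0,0,0],[0,0,0],[0,0,0]],"fingers":[0.2,0.2,0.2]}'
python3 look.py i .06 .001 side top
cd pics; python3 -c "
import cv2,numpy as np
cv2.imwrite('i.png',cv2.resize(np.vstack([cv2.imread('i_side.png')[60:440,:],cv2.imread('i_top.png')[:380]]),None,fx=.75,fy=.75))"
```

```text
time: 14.83
tool_pos: [0.6274, -0.0135, 0.0335]
eef_rot: [3.136, -0.19, -0.0]
ft_force: [-0.5, -0.3, 0.6]
finger_gap: 0.017
grip_force: 0.3
time: 15.25
tool_pos: [0.6283, -0.0136, 0.0337]
eef_rot: [-3.136, 0.19, -0.003]
ft_force: [-0.0, 1.2, 0.4]
finger_gap: 0.0172
grip_force: 0.0
time: 15.67
tool_pos: [0.5537, -0.0045, 0.0336]
eef_rot: [3.136, -0.189, -0.0]
ft_force: [0.3, -0.0, 0.4]
finger_gap: 0.0171
grip_force: 0.0
time: 16.08
tool_pos: [0.467, 0.0059, 0.1187]
eef_rot: [3.135, -0.188, -0.006]
ft_force: [-0.3, 0.6, -0.6]
finger_gap: 0.0172
grip_force: 0.0
time: 16.33
tool_pos: [0.4707, 0.0053, 0.1184]
eef_rot: [3.135, -0.19, 0.001]
ft_force: [-0.3, -0.6, 0.6]
finger_gap: 0.017
grip_force: 0.0
tcp [0.4707 0.0053 0.1184] in stand [-0.1465  0.0004] F [-0.3 -0.6  0.6] t 16.3333
side plate [ 0.6784 -0.0171 -0.1138] cost 64.4 in stand [0.0637 0.0025] 0.006
top plate [ 0.6783 -0.0202 -0.1272] cost 43.9 in stand [0.0616 0.0016] -0.0031
```

View pics/i.png

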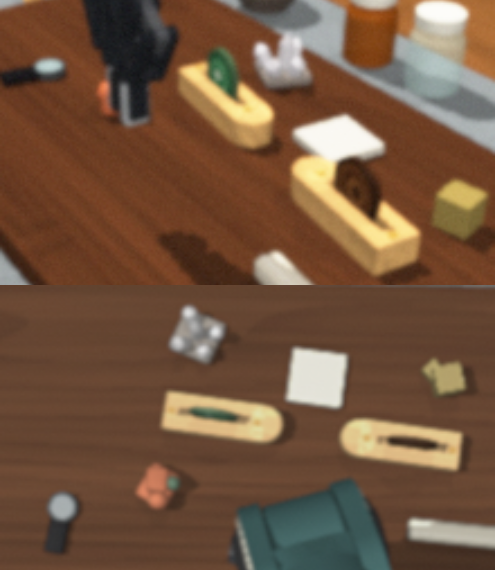

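Both views show the plate lying flat and square behind the stand, at (317,377) in the top half of the picture. Its rear edge is about 11 mm past the stand's rear face. Everything else is in place and the arm is clear.

```bash
python3 -c "
from cell import env
print(env.finish_job())"
```

```text
the job is handed in; nothing more can be done
None
```

The streak plate was pushed through the gap and lies flat wholly behind the stand, by about 11 mm as measured in both cameras; nothing else appeared disturbed, and I handed the job in at about 16 s (no verdict was returned).

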